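# Brush off the shelf mat and nest the saucepans on it, handles fanned

### The arm

A 6-joint arm with a two-finger parallel gripper is mounted at the origin on the work surface. World frame = base frame: x ahead of the robot, y to its left, z up, the work surface at z = 0. Lengths are in m, angles in rad, forces in N, time in s.
With the tool pointing down it reaches from about 0.3 to 0.775 m from the base axis. Payload 14.6 kg.
Tool frame: the origin (TCP) lies between the finger pads; the fingertips stand 14 mm ahead of it and the grasp point (between the pads) lies 5 mm behind it; z points along the fingers, y is the line along which they close (so a half turn about z gives the same grasp; the last joint's range is limited). The gripper opens to 94 mm and grips with 3 to 60 N. Pads are 16 mm wide; open, the fingers measure 119 mm over their backs; the gripper's body (75 mm by 177 mm) begins 78 mm behind the grasp point.
Start: joints at [-1.254, 0.3, 1.521, -0, 1.321, -0.067], TCP at [0.206, -0.51, 0.219] pointing down, gripper open.
Joint ranges: [-3.03, 3.03], [-0.79, 2.21], [0.23, 2.52], [-1.04, 4.18], [0, 3.07], [-2.55, 2.55]. Speed limits (rad/s): [2.22, 2.22, 2.57, 3.14, 3.14, 3.14].

### API

Orientations are given as [roll, pitch, yaw] about the fixed x, y, z axes, in that order (R = Rz(yaw) Ry(pitch) Rx(roll)).
In Python, from station import ctrl gives the robot as it stands. The module is installed in compiled form; this text tells all that it offers.
- The arm moves only by the tool move_arm, never from a script. Its argument "targets" is a list of rows, each a list of 7 numbers: the opening, from -1 (shut) to 1 (fully open), then the shift along the tool's x, y, z in units of 50 mm (1.0 is 50 mm), then the turn, a rotation vector about the tool's x, y, z in rad. A call has 1 to 12 rows; each row is the pose to reach, as a shift and turn from the pose commanded when the call began, along the tool's axes at that moment; what a row does not reach only later rows make up. A row lasts 1/10 s, in which the tool goes at most 50 mm and 8.59 degrees, less where a joint would pass 70% of its speed; a pose out of reach is approached as far as the arm can. A call with a gripper value outside its range is refused whole. The fingers move at their own pace and stop on an object; "grip_force" is the grip in N (left out, the last holds). Time passes only in rows, so rows that repeat a pose let the fingers close. It gives the time, the measured TCP pose, the force, the opening and the grip force at its end, in the units of the state.
- ctrl.get_obs(): the state, without advancing time (a new reading comes with each control period).
- ctrl.camera(name): name is "scene" or "side" or "wrist"; returns (picture, depth): 384x512x3 uint8, red, green, blue; 384x512 float32, m along the optical axis (not along the pixel's ray), 0 where there is no reading.
- ctrl.camera_params(name): a dict with "intrinsics" (3x3 intrinsics, pixels), "k1" (the pictures are not rectified: a ray, as slopes to the right and down, at radius r is drawn at 1 + k1 r^2 times it, then the intrinsics apply), "rvec" (rotation vector, rad) and "tvec" (3), from world to camera coordinates, as OpenCV has them; the wrist camera has in their place "T_tool_cam" (4x4, takes a point from camera to tool coordinates, whose origin is the TCP and whose axes are the flange's). Camera axes: x right, y down, z forward; pixel columns grow to the right and rows downward; lengths in m; the calibration is good to about 2 mm. A picture is of the moment at which its call begins: read the wrist's pose just before it. camera_params takes no time and is no camera call.
- ctrl.hand_in(): hands the job in; it is judged then, once.
Trained networks look in the newest picture that a camera, given by its name, has taken for a name from the list of things; names that differ only in an ending like _2 or _b are one class to them, and where a whole thing is asked for, a point or a joint stands for the part that bears it (a point fixed in the world has none). Each returns a list of dicts, best first, with "score" (0 to 1); they miss things now and then, are a little off and sometimes report something else, mostly with a low value. They report only what shows in the picture. A call takes as long as a camera call. They do not tell look-alikes from the thing itself.
- ctrl.cut_out(camera, target): "region" (384x512 bool, what is visible of it) and "point" ([column, row] in pixels, amid what is visible of it).
- ctrl.tip_of(camera, target): "point" ([column, row] in pixels: a listed point, or the origin of a listed thing).
The state is a dict: "time_s": time; "qpos": joint angles; "joint_vel": joint speeds; "tau": joint torques, N m; "ee_pos": TCP position; "eef_rot": TCP orientation; "force": force on the tool from outside, world axes, zero at the start; "moment": the same for the moment, N m; "grip_width": finger opening in m; "grip_force": force on a finger pad.
Only numpy, scipy, OpenCV 4.12 (cv2) and the standard library are available. Lean on these libraries where they do the work, as an engineer would, in place of code of your own. Each camera call takes 0.05 s, during which the arm holds its last target. There are 200 camera calls.

### The job

Brush off the cork mat with the clothes brush: hold the brush crosswise (its length from front to back over the mat) and draw it lightly, bristles kept on the mat, from the mat's end on the robot's left to its end on the robot's right, then put the brush back, bristles down, where it lay. Next nest all the saucepans in the middle of the mat, the largest at the bottom and each smaller one sitting fully down inside, with the handles fanned out towards the front (the robot's side) and at least a good finger's width of gap between any two grips, so that no handle lies over another. Leave everything else on the shelf where it is; a pan that gets knocked out of place must be put right.

Things in the scene. Friction and masses are not known exactly. Their poses are not given: they have to be found in the camera images.
- mat: Cork shelf mat, fixed, 190 mm deep (its x, away from the robot) by 220 mm wide (its y, to the robot's left) and 4 mm thick; origin at the centre of its underside. Turned at most 0.15 rad from square to the robot; its front edge, at -x, is the one nearest the robot.
- brush_back (a point): Wooden clothes brush lying bristles down, at the middle of its wooden back. x along its length, z up out of the back. Back 165 mm long, 50 mm wide, 18 mm thick (from 9 mm below to 9 mm above this point), gripped across its width; black bristles 146 by 36 mm below it, tips 37 mm below this point. The bristles are springy: about 2 N to begin to give, 0.6 N more per mm, 8 mm of give, then hard. 150 g.
- pan1_bowl (a point): The largest steel saucepan, on the bowl's axis, half-way up (27.5 mm above its underside). z up, x from the handle towards the bowl (the handle lies along -x). Outer radius 62 mm at the rim, 56 mm at the foot, wall 3 mm, base 6 mm thick, 55 mm tall to the rim. All pans are equally tall, so each stands 6 mm higher than the one it nests in. About 200 g.
- pan1_grip (a point): Grasp point on the handle of the largest saucepan, same axes as the bowl: 117 mm out from the bowl's axis and 67.5 mm above the pan's underside. The handle is a level black moulded grip, 75 mm long (from 27 mm to 102 mm beyond the rim), 16 mm wide, 14 mm thick, joined to the rim by a rising steel strap; it passes over the rims of larger pans, but two handles one above the other would clash.
- pan2_bowl (a point): The second largest steel saucepan, on the bowl's axis, half-way up (27.5 mm above its underside). z up, x from the handle towards the bowl (the handle lies along -x). Outer radius 53 mm at the rim, 48 mm at the foot, wall 3 mm, base 6 mm thick, 55 mm tall to the rim. All pans are equally tall, so each stands 6 mm higher than the one it nests in. About 165 g. May be absent.
- pan2_grip (a point): Grasp point on the handle of the second largest saucepan, same axes as the bowl: 108 mm out from the bowl's axis and 67.5 mm above the pan's underside. The handle is a level black moulded grip, 75 mm long (from 27 mm to 102 mm beyond the rim), 16 mm wide, 14 mm thick, joined to the rim by a rising steel strap; it passes over the rims of larger pans, but two handles one above the other would clash. May be absent.
- pan3_bowl (a point): The third largest steel saucepan, on the bowl's axis, half-way up (27.5 mm above its underside). z up, x from the handle towards the bowl (the handle lies along -x). Outer radius 44 mm at the rim, 40 mm at the foot, wall 3 mm, base 6 mm thick, 55 mm tall to the rim. All pans are equally tall, so each stands 6 mm higher than the one it nests in. About 130 g. May be absent.
- pan3_grip (a point): Grasp point on the handle of the third largest saucepan, same axes as the bowl: 99 mm out from the bowl's axis and 67.5 mm above the pan's underside. The handle is a level black moulded grip, 75 mm long (from 27 mm to 102 mm beyond the rim), 16 mm wide, 14 mm thick, joined to the rim by a rising steel strap; it passes over the rims of larger pans, but two handles one above the other would clash. May be absent.
- pan4_bowl (a point): The smallest steel saucepan, on the bowl's axis, half-way up (27.5 mm above its underside). z up, x from the handle towards the bowl (the handle lies along -x). Outer radius 35 mm at the rim, 32 mm at the foot, wall 3 mm, base 6 mm thick, 55 mm tall to the rim. All pans are equally tall, so each stands 6 mm higher than the one it nests in. About 100 g. May be absent.
- pan4_grip (a point): Grasp point on the handle of the smallest saucepan, same axes as the bowl: 90 mm out from the bowl's axis and 67.5 mm above the pan's underside. The handle is a level black moulded grip, 75 mm long (from 27 mm to 102 mm beyond the rim), 16 mm wide, 14 mm thick, joined to the rim by a rising steel strap; it passes over the rims of larger pans, but two handles one above the other would clash. May be absent.
- globe_mid (a point): White lamp globe, 132 mm across and 134 mm tall, standing on its collar; its middle. A bystander, to be left alone.
- jar_mid (a point): Clear twist-top storage jar, 88 mm across, 127 mm tall; its middle. A bystander, to be left alone.
- shoehorn_mid (a point): Flat steel shoe horn, 200 mm long, 6 mm thick, lying down; its middle. A bystander, to be left alone.
- tin_mid (a point): Shoe polish tin, 77 mm across, 24 mm tall; its middle. A bystander, to be left alone.
- tin2_mid (a point): A second shoe polish tin, like the first; its middle. A bystander, to be left alone.
- dish_mid (a point): Small ceramic key dish, 110 mm across, 35 mm tall; its middle. A bystander, to be left alone.
Not all that is in view belongs to the job. Leave any green look-alike of the part that bears pan2_bowl alone.

How it is judged:
On the way, in this order (a step that is already met when the one before it is completed fails the run):
1. the brush, held crosswise, is set with its bristles pressing on the robot's-left end of the mat (contact force between brush and mat above 1 N and y of brush_back in the frame of mat between 0.06 and 0.2 m and x of brush_back in the frame of mat between -0.035 and 0.035 m and angle between the x axis of brush_back and the x axis of mat, either way round below 0.35 rad), for 0.1 s.
2. the bristles still press on the mat half-way to its middle (contact force between brush and mat above 1 N and y of brush_back in the frame of mat between 0.02 and 0.05 m and x of brush_back in the frame of mat between -0.035 and 0.035 m and angle between the x axis of brush_back and the x axis of mat, either way round below 0.35 rad), for 0.1 s.
3. and at the middle (contact force between brush and mat above 1 N and y of brush_back in the frame of mat between -0.015 and 0.015 m and x of brush_back in the frame of mat between -0.035 and 0.035 m and angle between the x axis of brush_back and the x axis of mat, either way round below 0.35 rad), for 0.1 s.
4. and half-way from the middle to the right end (contact force between brush and mat above 1 N and y of brush_back in the frame of mat between -0.05 and -0.02 m and x of brush_back in the frame of mat between -0.035 and 0.035 m and angle between the x axis of brush_back and the x axis of mat, either way round below 0.35 rad), for 0.1 s.
5. and at the robot's-right end of the mat (contact force between brush and mat above 1 N and y of brush_back in the frame of mat between -0.2 and -0.06 m and x of brush_back in the frame of mat between -0.035 and 0.035 m and angle between the x axis of brush_back and the x axis of mat, either way round below 0.35 rad), for 0.1 s.
6. the largest saucepan stands on the middle of the mat (x of pan1_bowl in the frame of mat between -0.045 and 0.045 m and y of pan1_bowl in the frame of mat between -0.06 and 0.06 m and z of pan1_bowl in the frame of mat between 0.025 and 0.037 m and angle between pan1_bowl's own z axis and vertical below 0.08 rad), for 0.2 s.
At the end, for the whole second after the job is handed in: Largest pan level, within 45 mm (depth), 60 mm (width) of the mat middle; others level inside, within 4 mm of down, axes within 12, 21, 30 mm; handles within 72 degrees of front, 16 or more apart; brush bristles down within 50 mm of its start; all at rest (all of step 6 and x of each of pan1_grip, pan2_grip, pan3_grip, pan4_grip in the frame of mat below 0 m and angle between the x axis of each of pan1_grip, pan2_grip, pan3_grip, pan4_grip and the x axis of mat, either way round below 1.25 rad and linear speed of each of pan1, pan2, pan3, pan4, brush below 0.02 m/s and horizontal distance between pan2_bowl and pan1_bowl below 0.012 m and z of pan2_bowl in the frame of pan1_bowl between 0.002 and 0.01 m and angle between each of pan2_bowl, pan3_bowl, pan4_bowl's own z axis and vertical below 0.08 rad and angle between the x axis of each of pan2_grip, pan3_grip, pan4_grip and the x axis of pan1_grip, either way round above 0.28 rad and horizontal distance between pan3_bowl and pan1_bowl below 0.021 m and z of pan3_bowl in the frame of pan1_bowl between 0.002 and 0.016 m and angle between the x axis of each of pan3_grip, pan4_grip and the x axis of pan2_grip, either way round above 0.28 rad and horizontal distance between pan4_bowl and pan1_bowl below 0.03 m and z of pan4_bowl in the frame of pan1_bowl between 0.002 and 0.022 m and angle between the x axis of pan4_grip and the x axis of pan3_grip, either way round above 0.28 rad and distance of brush_back from where it was at the start of the episode below 0.05 m and angle between brush_back's own z axis and vertical below 0.2 rad); the robot touches nothing.
It fails at once if the brush is pressed on the mat with more than 20 N (contact force between brush and mat above 20 N).
It fails at once if a bystander (globe, jar, shoe horn, polish tins, dish) is moved more than 50 mm (distance of any of globe_mid, jar_mid, shoehorn_mid, tin_mid, tin2_mid, dish_mid from where it was at the start of the episode above 0.05 m).
Of pan2, pan3, pan4 only 2 to 3 are there at a start; the rules pass over those that are not, and their reading is None.
At some moment in a run one of pan1, pan2, pan3, pan4 may be knocked a few centimetres aside while the robot is not near it.
It also fails if it takes over 210 s, if anything falls off the work surface, if the arm or the gripper's body presses on something with over 40 N, if the wrist force passes 120 N, or if a joint passes its speed limit or range.

## Working session

There is one attempt and no reset: what is moved stays moved. The work goes in short steps, Python scripts to look and compute and a tool call to move; the robot and the scene stay as the last step left them, time stands still between calls to the robot, and variables do not carry over. Pictures are saved under pics/ and viewed, at most 14 in all, crops included, and the job is handed in when it is done.

Besides the shell and the picture viewer there is one more tool, called after "Call:" in YAML: its name, and indented under it one key for each argument. move_arm: Moves the arm, as the interface text tells. Its arguments: {"type":"object","properties":{"targets":{"type":"array"},"grip_force":{"type":"number"}},"required":["targets"]}

```bash
mkdir -p pics
python3 - <<'E'
from station import ctrl
import cv2, numpy as np
o=ctrl.get_obs(); print({k:np.round(v,3) for k,v in o.items()})
ims=[]
for n in ["scene","side"]:
    p,d=ctrl.camera(n); cv2.imwrite(f"pics/{n}0.png",p[:,:,::-1]); 
    np.save(f"pics/{n}0d.npy",d)
    q=ctrl.camera_params(n); print(n,{k:np.round(v,3).tolist() for k,v in q.items()})
q=ctrl.camera_params("wrist"); print({k:np.round(v,3).tolist() for k,v in q.items()})
E
```

```text
{'time_s': np.float64(0.0), 'qpos': array([-1.254,  0.3  ,  1.522, -0.   ,  1.321, -0.067]), 'joint_vel': array([-0.001,  0.001, -0.   , -0.   ,  0.001,  0.   ]), 'tau': array([-1.0000e-03, -5.3180e+01, -3.5274e+01,  7.1000e-02,  2.4000e-02,
       -0.0000e+00]), 'ee_pos': array([ 0.206, -0.51 ,  0.219]), 'eef_rot': array([-3.14 , -0.   ,  0.384]), 'force': array([ 0.084, -0.126,  0.041]), 'moment': array([ 0.012, -0.027, -0.061]), 'grip_force': np.float64(0.0), 'grip_width': np.float64(0.094)}
scene {'intrinsics': [[350.212, 0.0, 253.717], [0.0, 350.212, 188.945], [0.0, 0.0, 1.0]], 'k1': -0.062, 'rvec': [2.176, 1.277, -0.455], 'tvec': [-0.381, -0.199, 1.256]}
side {'intrinsics': [[363.959, 0.0, 255.887], [0.0, 363.959, 184.956], [0.0, 0.0, 1.0]], 'k1': 0.021, 'rvec': [0.891, -2.522, 1.046], 'tvec': [0.491, 0.178, 1.089]}
{'intrinsics': [[266.695, 0.0, 255.64], [0.0, 266.695, 188.306], [0.0, 0.0, 1.0]], 'k1': -0.026, 'T_tool_cam': [[0.0, -0.964, -0.265, 0.077], [1.0, -0.0, 0.001, -0.001], [-0.001, -0.265, 0.964, -0.163], [0.0, 0.0, 0.0, 1.0]]}
```

View pics/scene0.png

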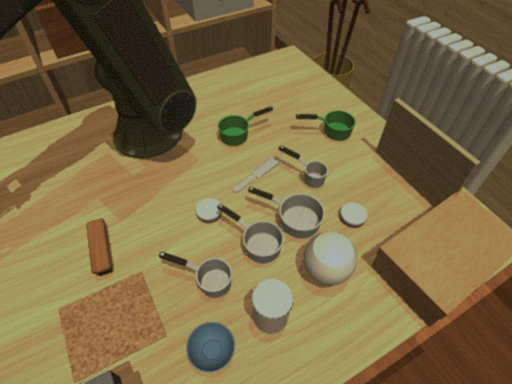

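View pics/side0.png

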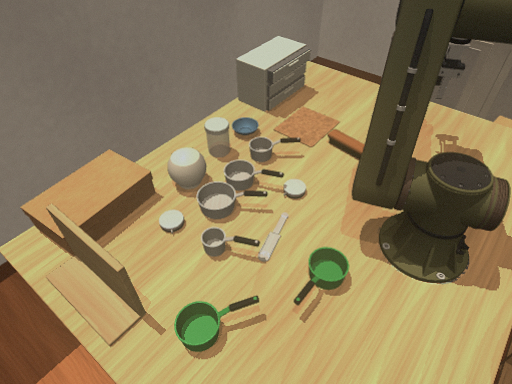

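Scene: four steel saucepans at (301,214) largest, (263,240), (213,276), (314,173); green look-alikes at (233,130) and (339,124), which I leave alone. Brush (98,247), mat (112,322). Side: the same pans at (217,200), (239,175), (261,149), (214,241), greens at (328,268), (198,325).

```bash
cat > h.py <<'E'
from station import ctrl
import numpy as np, cv2
from scipy.spatial.transform import Rotation as R
from scipy.optimize import least_squares
def pose(o=None):
    o=o or ctrl.get_obs(); T=np.eye(4); T[:3,:3]=R.from_euler('xyz',o['eef_rot']).as_matrix(); T[:3,3]=o['ee_pos']; return T
def cam(n):
    "returns picture, world point image"
    q=ctrl.camera_params(n); T=pose(); p,d=ctrl.camera(n)
    K=q['intrinsics']; u,v=np.meshgrid(np.arange(512.),np.arange(384.))
    x0=(u-K[0,2])/K[0,0]; y0=(v-K[1,2])/K[1,1]; x,y=x0.copy(),y0.copy()
    for _ in range(6):
        f=1+q['k1']*(x*x+y*y); x,y=x0/f,y0/f
    P=np.stack([x*d,y*d,d],-1)
    if n=='wrist': M=T@q['T_tool_cam']; W=P@M[:3,:3].T+M[:3,3]
    else:
        r=R.from_rotvec(np.ravel(q['rvec'])).as_matrix(); W=(P-np.ravel(q['tvec']))@r
    W[d<=0]=np.nan
    return p,W
def circ(P,r=None):
    c=np.median(P[:,:2],0)
    if r is None: f=lambda s:np.hypot(*(P[:,:2]-s[:2]).T)-s[2]; s=[*c,.05]
    else: f=lambda s:np.hypot(*(P[:,:2]-s).T)-r; s=c
    return least_squares(f,s,loss='soft_l1',f_scale=.002).x
def rect(P):
    (c,(w,h),a)=cv2.minAreaRect((P[:,:2]*1000).astype(np.float32)); a=np.deg2rad(a)
    if w<h: w,h=h,w; a+=np.pi/2
    return np.round(np.array(c)/1000,4),round(w),round(h),round((a+np.pi/2)%np.pi-np.pi/2,3)
E
python3 - <<'E'
from h import *
for n in ['scene','side']:
    p,W=cam(n); np.savez(f'pics/{n}.npz',p=p,W=W)
    for t in ['mat','brush_back','pan1_bowl','pan2_bowl','pan3_bowl','pan4_bowl','globe_mid','jar_mid','shoehorn_mid','tin_mid','dish_mid']:
        for c in ctrl.cut_out(n,t)[:3]:
            if c['score']<.3: continue
            P=W[c['region']]; P=P[np.isfinite(P[:,0])]
            out=''
            if 'pan' in t:
                z=P[:,2]; rim=P[(z>.047)&(z<.058)]; hd=P[(z>.062)&(z<.085)]
                if len(rim)>10: out=f"rim {np.round(circ(rim),4)} n{len(rim)} grip {rect(hd) if len(hd)>5 else ''}"
            else: out=str(rect(P))+f" z {np.median(P[:,2]):.3f}"
            print(n,t,round(c['score'],2),np.round(c['point']),out)
E
```

```text
scene mat 0.93 [108. 322.] (array([ 0.6002, -0.298 ]), 221, 197, np.float64(1.568)) z 0.005
scene brush_back 0.93 [ 96. 251.] (array([ 0.3887, -0.2692]), 186, 63, np.float64(-0.132)) z 0.046
scene pan1_bowl 0.8 [294. 213.] rim [0.5822 0.2645 0.0601] n284 grip (array([0.488 , 0.1956]), 90, 18, np.float64(0.614))
scene pan1_bowl 0.74 [329. 260.] rim [  968.8829 -1523.3052  1805.069 ] n35 grip (array([0.7663, 0.2135]), 128, 63, np.float64(0.727))
scene pan2_bowl 0.77 [335. 124.] rim [0.3268 0.5972 0.0508] n164 grip (array([0.2711, 0.5044]), 91, 21, np.float64(1.043))
scene pan2_bowl 0.76 [261. 240.] rim [0.6031 0.1279 0.0513] n259 grip (array([0.5069, 0.0863]), 97, 17, np.float64(0.407))
scene pan2_bowl 0.61 [240. 126.] rim [0.1688 0.2603 0.0515] n182 grip (array([0.1687, 0.3675]), 94, 19, np.float64(-1.536))
scene pan3_bowl 0.83 [210. 274.] rim [ 0.634  -0.0292  0.0422] n249 grip (array([ 0.5613, -0.0942]), 91, 16, np.float64(0.736))
scene pan3_bowl 0.63 [260. 238.] rim [0.6032 0.1282 0.0513] n259 grip (array([0.5069, 0.0862]), 97, 16, np.float64(0.413))
scene pan4_bowl 0.6 [312. 173.]
[... 1937 characters left out ...]
), 122, 97, np.float64(1.14)) z 0.102
side jar_mid 0.94 [216. 136.] (array([0.7968, 0.0574]), 130, 88, np.float64(0.218)) z 0.093
side jar_mid 0.72 [347. 142.] (array([ 0.3552, -0.1194]), 484, 145, np.float64(-1.213)) z 0.043
side shoehorn_mid 0.8 [270. 244.] (array([0.3628, 0.2481]), 199, 36, np.float64(-1.296)) z 0.005
side shoehorn_mid 0.3 [218. 239.] (array([0.4432, 0.3739]), 201, 103, np.float64(0.148)) z 0.040
side tin_mid 0.94 [294. 190.] (array([0.4229, 0.053 ]), 75, 75, np.float64(0.661)) z 0.024
side dish_mid 0.67 [244. 126.] (array([ 0.7943, -0.1245]), 163, 107, np.float64(-0.961)) z 0.020
side dish_mid 0.51 [218. 240.] (array([0.4375, 0.3599]), 166, 87, np.float64(0.659)) z 0.041
```

```bash
cat >> h.py <<'E'
def goto(xyz,yaw,T=None,tilt=0):
    "row [shift/50mm, rotvec] from the present pose to a tool-down pose (tool x along yaw)"
    T=pose() if T is None else T
    G=R.from_euler('xyz',[np.pi,0,yaw]).as_matrix()
    s=T[:3,:3].T@(np.array(xyz)-T[:3,3])/.05
    w=R.from_matrix(T[:3,:3].T@G).as_rotvec()
    print('row',np.round(s,3).tolist(),np.round(w,4).tolist(),'steps>=%.1f'%max(np.linalg.norm(s),np.linalg.norm(w)/.15))
E
python3 - <<'E'
from h import *
z=np.load('pics/scene.npz'); p,W=z['p'],z['W']; hsv=cv2.cvtColor(p,cv2.COLOR_RGB2HSV)
B=W[190:290,60:140].reshape(-1,3); b=B[(B[:,2]>.041)&(B[:,2]<.052)]; print('brush',len(b),rect(b),np.median(b[:,2]),np.mean(b,0))
M=ctrl.cut_out('scene','mat')
m=max(M,key=lambda c:c['score'])['region'].astype(np.uint8)
m=cv2.morphologyEx(m,cv2.MORPH_OPEN,np.ones((5,5)))
P=W[m>0];P=P[np.isfinite(P[:,0])&(P[:,2]<.012)]; print('mat',rect(P),np.median(P[:,2]),P.mean(0))
# rectangle fit by angle sweep with percentile extents
for a in np.arange(-.2,.21,.04):
    q=P[:,:2]@np.array([[np.cos(a),-np.sin(a)],[np.sin(a),np.cos(a)]]); lo,hi=np.percentile(q,1,0),np.percentile(q,99,0); print(round(a,2),np.round(hi-lo,3),np.prod(hi-lo).round(5))
goto([.389,-.269,.20],-.13)
E
```

```text
brush 945 (array([ 0.399 , -0.2635]), 166, 49, np.float64(-0.129)) 0.04657488963796553 [ 0.40502491 -0.26376567  0.04649256]
mat (array([ 0.6002, -0.298 ]), 221, 197, np.float64(1.568)) 0.004976969339582481 [ 0.60842098 -0.30089685  0.00496231]
-0.2 [0.204 0.226] 0.04603
-0.16 [0.199 0.223] 0.04431
-0.12 [0.194 0.22 ] 0.0427
-0.08 [0.19  0.217] 0.04114
-0.04 [0.186 0.214] 0.03997
0.0 [0.185 0.214] 0.0397
0.04 [0.187 0.214] 0.04003
0.08 [0.191 0.216] 0.04136
0.12 [0.196 0.219] 0.04285
0.16 [0.2   0.222] 0.04452
0.2 [0.205 0.225] 0.04626
row [5.2, -3.098, 0.389] [0.0, 0.0, 0.5138] steps>=6.1
```

Candidates for the brush: wooden brush (98,247) vs shoe horn (256,174) – the brown block is the brush. For pans: steel at (301,214),(263,240),(213,276),(314,173) vs green at (233,130),(339,124) – steel ones chosen.

Call:
move_arm:
  targets:
    - [0.4,5.4,-3.13,0.4,0,0,0.514]
    - [0.4,5.4,-3.13,0.4,0,0,0.514]
    - [0.4,5.4,-3.13,0.4,0,0,0.514]
    - [0.4,5.4,-3.13,0.4,0,0,0.514]
    - [0.4,5.4,-3.13,0.4,0,0,0.514]
    - [0.4,5.4,-3.13,0.4,0,0,0.514]
    - [0.4,5.4,-3.13,0.4,0,0,0.514]
    - [0.4,5.4,-3.13,0.4,0,0,0.514]
    - [0.4,5.4,-3.13,0.4,0,0,0.514]
    - [0.4,5.4,-3.13,0.4,0,0,0.514]
  grip_force: 30

```text
time_s: 2.35
ee_pos: [0.3972, -0.2646, 0.1995]
eef_rot: [3.141, 0.0, -0.131]
force: [-0.4, 0.5, 0.1]
grip_width: 0.0657
grip_force: 0.0
```

Run:
```python
from h import *
p,W=cam('wrist'); cv2.imwrite('pics/w1.png',p[:,:,::-1])
c=ctrl.cut_out('wrist','brush_back')[0]; P=W[c['region']];P=P[np.isfinite(P[:,0])]; P=P[P[:,2]>.04]
print(c['score'],c['point'],rect(P),np.median(P[:,2]))
m=ctrl.cut_out('wrist','mat'); 
for c in m[:1]:
    P=W[c['region']];P=P[np.isfinite(P[:,0])&(P[:,2]<.02)]; print(c['score'],rect(P),np.median(P[:,2]))
goto([.399,-.2635,.031],-.129)
```

```text
0.71 [254.4, 171.7] (array([ 0.4004, -0.2635]), 162, 48, np.float64(-0.131)) 0.04397287738404698
0.63 (array([ 0.5619, -0.2974]), 224, 110, np.float64(1.543)) 0.0022806312337374512
row [0.033, -0.026, 3.37] [0.0, -0.0, -0.0028] steps>=3.4
```

View pics/w1.png

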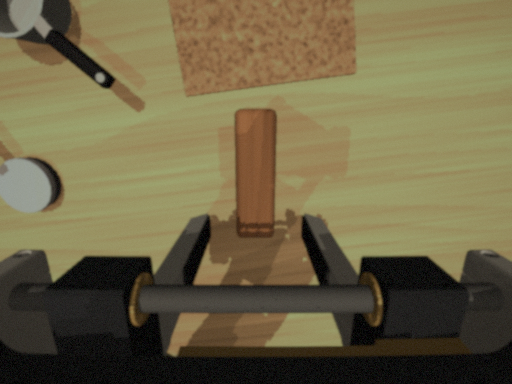

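The brush lies between the fingers at (255,172), the mat's front edge is at (270,80), and pan 3's handle end is at (105,78). Lowering and gripping.

Call:
move_arm:
  targets:
    - [0.4,0.05,-0.01,1,0,0,0]
    - [0.4,0.05,-0.01,2,0,0,0]
    - [0.4,0.05,-0.01,3,0,0,0]
    - [0.4,0.05,-0.01,3.34,0,0,0]
    - [0.4,0.05,-0.01,3.34,0,0,0]
    - [-0.5,0.05,-0.01,3.34,0,0,0]
    - [-0.5,0.05,-0.01,3.34,0,0,0]
    - [-0.5,0.05,-0.01,3.34,0,0,0]
    - [-0.5,0.05,-0.01,3.34,0,0,0]
    - [-0.5,0.05,-0.01,3.34,0,0,0]
    - [-0.5,0.05,-0.01,3.34,0,0,0]
  grip_force: 30

```text
time_s: 3.6
ee_pos: [0.4005, -0.2638, 0.0328]
eef_rot: [3.141, -0.001, -0.13]
force: [1.9, -1.0, 1.4]
grip_width: 0.0496
grip_force: 30.0
```

Run:
```python
from h import *
o=ctrl.get_obs(); print(o['ee_pos'],o['grip_width'],o['grip_force'])
goto([.600,-.208,.09],0.0)
```

```text
[ 0.4005283  -0.26375355  0.03284466] 0.04961598558444794 29.99624490737915
row [3.812, -1.623, -1.14] [0.0005, -0.0009, -0.1302] steps>=4.3
```

Call:
move_arm:
  targets:
    - [-0.5,0,0,-1,0,0,0]
    - [-0.5,0.2,0,-1.14,0,0,0]
    - [-0.5,3.81,-1.62,-1.14,0,0,-0.13]
    - [-0.5,3.81,-1.62,-1.14,0,0,-0.13]
    - [-0.5,3.81,-1.62,-1.14,0,0,-0.13]
    - [-0.5,3.81,-1.62,-1.14,0,0,-0.13]
    - [-0.5,3.81,-1.62,-1.14,0,0,-0.13]
    - [-0.5,3.81,-1.62,-1.14,0,0,-0.13]
    - [-0.5,3.81,-1.62,-1.14,0,0,-0.13]
    - [-0.5,3.81,-1.62,-1.14,0,0,-0.13]

```text
time_s: 4.6
ee_pos: [0.5988, -0.2085, 0.0895]
eef_rot: [-3.142, 0.0, -0.001]
force: [0.7, 0.2, -1.2]
grip_width: 0.0497
grip_force: 30.0
```

Run:
```python
from h import *
o=ctrl.get_obs(); print(o['ee_pos'],o['force'],o['eef_rot'])
p,W=cam('wrist'); cv2.imwrite('pics/w2.png',p[:,:,::-1])
goto([.600,-.208,.034],0.0)
```

```text
[ 0.59883272 -0.20853601  0.08953656] [ 0.68055404  0.16197323 -1.15184745] [-3.14151622e+00  2.93781739e-04 -1.23399370e-03]
row [0.02, -0.011, 1.114] [0.0, -0.0, -0.0012] steps>=1.1
```

View pics/w2.png

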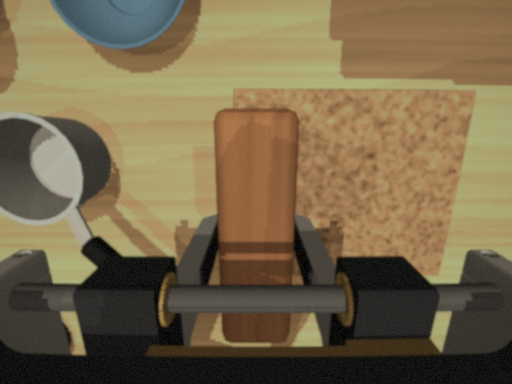

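The brush is held level and parallel to the mat's sides, above the mat's left end (edge at column 235–300); pan 3's handle at (100,250) is clear. Lowering gently.

Call:
move_arm:
  targets:
    - [-0.5,0.02,0,0.6,0,0,0]
    - [-0.5,0.02,0,0.95,0,0,0]
    - [-0.5,0.02,0,1.02,0,0,0]
    - [-0.5,0.02,0,1.06,0,0,0]
    - [-0.5,0.02,0,1.09,0,0,0]
    - [-0.5,0.02,0,1.1,0,0,0]
    - [-0.5,0.02,0,1.1,0,0,0]
    - [-0.5,0.02,0,1.1,0,0,0]

```text
time_s: 5.45
ee_pos: [0.601, -0.2083, 0.0351]
eef_rot: [3.141, -0.001, -0.0]
force: [-0.9, -1.4, 3.4]
grip_width: 0.0499
grip_force: 30.0
```

Call:
move_arm:
  targets:
    - [-0.5,0,0.15,0,0,0,0]
    - [-0.5,0,0.3,0,0,0,0]
    - [-0.5,0,0.45,0,0,0,0]
    - [-0.5,0,0.6,0,0,0,0]
    - [-0.5,0,0.75,0,0,0,0]
    - [-0.5,0,0.9,0,0,0,0]
    - [-0.5,0,1.05,0,0,0,0]
    - [-0.5,0,1.2,0,0,0,0]
    - [-0.5,0,1.35,0,0,0,0]
    - [-0.5,0,1.5,0,0,0,0]
    - [-0.5,0,1.65,0,0,0,0]
    - [-0.5,0,1.8,0,0,0,0]

```text
time_s: 6.65
ee_pos: [0.6006, -0.2986, 0.0344]
eef_rot: [-3.142, 0.0, -0.0]
force: [-0.5, 3.2, 1.7]
grip_width: 0.0496
grip_force: 30.0
```

Call:
move_arm:
  targets:
    - [-0.5,0,0.15,0,0,0,0]
    - [-0.5,0,0.3,0,0,0,0]
    - [-0.5,0,0.45,0,0,0,0]
    - [-0.5,0,0.6,0,0,0,0]
    - [-0.5,0,0.75,0,0,0,0]
    - [-0.5,0,0.9,0,0,0,0]
    - [-0.5,0,1.05,0,0,0,0]
    - [-0.5,0,1.2,0,0,0,0]
    - [-0.5,0,1.35,0,0,0,0]
    - [-0.5,0,1.5,0,0,0,0]
    - [-0.5,0,1.65,0,0,0,0]
    - [-0.5,0,1.65,0,0,0,0]

```text
time_s: 7.85
ee_pos: [0.6004, -0.3819, 0.0345]
eef_rot: [3.141, -0.0, -0.001]
force: [-0.1, -2.4, 3.0]
grip_width: 0.0496
grip_force: 30.0
```

Run:
```python
from h import *
T=pose(); print(T[:3,3]); T[2,3]+=.06
goto([.4,-.2635,.045],-.13,T); goto([.4,-.2635,.0335],-.13,T)
```

```text
[ 0.60044876 -0.38194193  0.03449401]
row [-4.012, -2.366, 0.986] [0.001, -0.0005, 0.129] steps>=4.8
row [-4.012, -2.366, 1.216] [0.001, -0.0005, 0.129] steps>=4.8
```

Call:
move_arm:
  targets:
    - [-0.5,0,0,-0.6,0,0,0]
    - [-0.5,0,0,-1.2,0,0,0]
    - [-0.5,-4.01,-2.37,-1.2,0,0,0.129]
    - [-0.5,-4.01,-2.37,-1.2,0,0,0.129]
    - [-0.5,-4.01,-2.37,-1.2,0,0,0.129]
    - [-0.5,-4.01,-2.37,-1.2,0,0,0.129]
    - [-0.5,-4.01,-2.37,-1.2,0,0,0.129]
    - [-0.5,-4.01,-2.37,-1.2,0,0,0.129]
    - [-0.5,-4.01,-2.37,-0.6,0,0,0.129]
    - [-0.5,-4.01,-2.37,-0.2,0,0,0.129]
    - [-0.5,-4.01,-2.37,-0.05,0,0,0.129]
    - [-0.5,-4.01,-2.37,-0.02,0,0,0.129]

```text
time_s: 9.05
ee_pos: [0.4001, -0.262, 0.0348]
eef_rot: [-3.141, 0.001, -0.129]
force: [0.9, -0.9, -0.4]
grip_width: 0.0501
grip_force: 30.0
```

Run:
```python
from h import *
o=ctrl.get_obs(); print(o['ee_pos'],o['force'],o['eef_rot'])
```

```text
[ 0.4001252  -0.26198385  0.03479075] [ 0.90563184 -0.86674799 -0.3660551 ] [-3.14099793e+00  1.24909257e-03 -1.29155586e-01]
```

Lower 2 mm, release, rise 200 mm.

Call:
move_arm:
  targets:
    - [-0.5,0,0,0.04,0,0,0]
    - [-0.5,0,0,0.04,0,0,0]
    - [0.4,0,0,0.04,0,0,0]
    - [0.4,0,0,0.04,0,0,0]
    - [0.4,0,0,0.04,0,0,0]
    - [0.4,0,0,-0.6,0,0,0]
    - [0.4,0,0,-1.6,0,0,0]
    - [0.4,0,0,-2.6,0,0,0]
    - [0.4,0,0,-3.6,0,0,0]
    - [0.4,0,0,-4,0,0,0]
    - [0.4,0,0,-4,0,0,0]

```text
time_s: 10.15
ee_pos: [0.4009, -0.2626, 0.2387]
eef_rot: [3.139, -0.005, -0.129]
force: [0.1, 0.7, -0.6]
grip_width: 0.0658
grip_force: 0.0
```

```bash
cat >> h.py <<'E'
def pans(n='scene',pr=True):
    "rim circle centre, yaw from grip, for steel pans 1..4 in a whole picture (clusters by known size)"
    p,W=cam(n); out={}
    for i,r in zip((1,2,3,4),(.062,.053,.044,.035)):
        for c in ctrl.cut_out(n,f'pan{i}_bowl')[:4]:
            P=W[c['region']]; P=P[np.isfinite(P[:,0])]; hsv=cv2.cvtColor(p,cv2.COLOR_RGB2HSV)[c['region']]
            z=P[:,2]; rim=P[(z>.047)&(z<.060)]; hd=P[(z>.064)&(z<.085)]
            if len(rim)<20 or len(hd)<8 or np.median(hsv[:,1])>120: continue
            s=circ(rim); 
            if abs(s[2]+.0015-r)>.004: continue
            h=np.array(rect(hd)[0]); v=s[:2]-h; yaw=np.arctan2(v[1],v[0])
            out[i]=(s[:2],h,yaw)
            if pr: print(n,i,round(c['score'],2),'bowl',np.round(s,4),'grip',h,'d',np.round(np.hypot(*v),4),'yaw',round(yaw,3))
            break
    return p,W,out
E
python3 - <<'E'
from h import *
p,W,a=pans('scene'); B=W[190:290,60:140].reshape(-1,3); b=B[(B[:,2]>.041)&(B[:,2]<.052)]; print('brush',rect(b),np.median(b[:,2]))
cv2.imwrite('pics/s3.png',p[:,:,::-1])
pans('side')
E
```

```text
scene 1 0.6 bowl [0.5821 0.2643 0.0602] grip [0.487  0.1954] d 0.1175 yaw 0.627
scene 2 0.86 bowl [0.6031 0.128  0.0515] grip [0.5041 0.0854] d 0.1078 yaw 0.406
scene 3 0.75 bowl [ 0.6339 -0.0296  0.0423] grip [ 0.561  -0.0955] d 0.0982 yaw 0.735
scene 4 0.77 bowl [0.4731 0.3905 0.0331] grip [0.3906 0.3532] d 0.0905 yaw 0.425
brush (array([ 0.3989, -0.2622]), 164, 50, np.float64(-0.129)) 0.04661404661921181
side 1 0.73 bowl [0.7435 0.2403 0.0626] grip [0.7169 0.2614] d 0.034 yaw -0.67
side 2 0.69 bowl [0.6039 0.1303 0.0515] grip [0.5007 0.0858] d 0.1124 yaw 0.407
side 3 0.68 bowl [ 0.6345 -0.0274  0.0426] grip [ 0.5615 -0.0945] d 0.0992 yaw 0.743
side 4 0.93 bowl [0.473  0.3942 0.0342] grip [0.3881 0.3556] d 0.0932 yaw 0.427
```

Run:
```python
from h import *
goto([.4875,.1962,.20],.63)
```

```text
row [0.555, -9.311, 0.703] [-0.0007, 0.0006, -0.7592] steps>=9.4
```

Call:
move_arm:
  targets:
    - [0.1,0.56,-9.31,0.6,0,0,-0.759]
    - [0.1,0.56,-9.31,0.6,0,0,-0.759]
    - [0.1,0.56,-9.31,0.7,0,0,-0.759]
    - [0.1,0.56,-9.31,0.7,0,0,-0.759]
    - [0.1,0.56,-9.31,0.7,0,0,-0.759]
    - [0.1,0.56,-9.31,0.7,0,0,-0.759]
    - [0.1,0.56,-9.31,0.7,0,0,-0.759]
    - [0.1,0.56,-9.31,0.7,0,0,-0.759]
    - [0.1,0.56,-9.31,0.7,0,0,-0.759]
    - [0.1,0.56,-9.31,0.7,0,0,-0.759]
    - [0.1,0.56,-9.31,0.7,0,0,-0.759]
    - [0.1,0.56,-9.31,0.7,0,0,-0.759]

```text
time_s: 11.85
ee_pos: [0.4877, 0.1953, 0.2002]
eef_rot: [3.142, 0.001, 0.63]
force: [-1.1, -0.5, -0.4]
grip_width: 0.0515
grip_force: 0.0
```

```bash
cat >> h.py <<'E'
def near(i,r,zr=(.047,.060),zh=(.064,.085),save=None):
    "wrist view of pan i: bowl centre (rim of known radius r-1.5mm), handle"
    p,W=cam('wrist')
    if save: cv2.imwrite(save,p[:,:,::-1])
    T=pose(); g=T[:2,3]
    P=W.reshape(-1,3); P=P[np.isfinite(P[:,0])]
    Q=T[:3,:3].T@(P-T[:3,3]).T; Q=Q.T
    d=R_I[i]
    # rim: near the expected place in tool axes (within 35 mm)
    rr=np.hypot(Q[:,0]-d,Q[:,1]); z=P[:,2]
    m=(z>zr[0])&(z<zr[1])&(rr<r+.02)&(rr>r-.02)
    if m.sum()>30: s=circ(P[m]); print('rim n',m.sum(),'bowl',np.round(s,4),'ztop',np.percentile(z[m],95).round(4))
    k=(z>zh[0])&(z<zh[1])&(Q[:,0]>-.05)&(Q[:,0]<.05)&(abs(Q[:,1])<.03)
    if k.sum()>10: print('handle n',k.sum(),rect(P[k]),np.median(z[k]).round(4))
    if m.sum()>30: return s
R_I={1:.117,2:.108,3:.099,4:.090}
E
python3 - <<'E'
from h import *
print(pose()[:3,3]); near(1,.062,save='pics/w4.png')
goto([.4875,.1962,.0625],.63)
E
```

```text
[0.48773942 0.19532278 0.20022426]
rim n 2183 bowl [0.5834 0.2657 0.0604] ztop 0.0552
handle n 937 (array([0.4842, 0.1944]), 82, 16, np.float64(0.622)) 0.0721
row [0.011, -0.026, 2.759] [0.0001, 0.0003, -0.0011] steps>=2.8
```

View pics/w4.png

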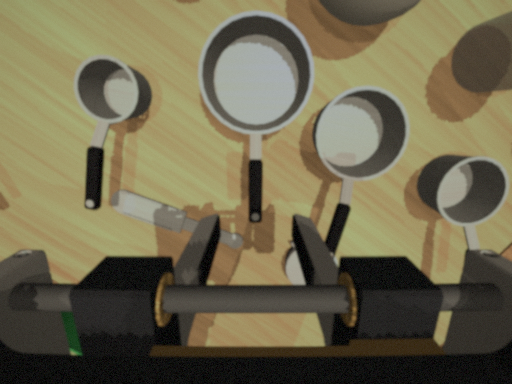

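Pan 1 (largest steel, bowl (255,75), handle (255,185)) is in line with the fingers; pan 2 (362,130), pan 3 (470,190), pan 4 (110,90) nearby. Grasp.

Call:
move_arm:
  targets:
    - [0.1,0.03,0,1,0,0,0]
    - [0.1,0.03,0,2,0,0,0]
    - [0.1,0.03,0,2.75,0,0,0]
    - [0.1,0.03,0,2.75,0,0,0]
    - [-0.9,0.03,0,2.75,0,0,0]
    - [-0.9,0.03,0,2.75,0,0,0]
    - [-0.9,0.03,0,2.75,0,0,0]
    - [-0.9,0.03,0,2.75,0,0,0]
    - [-0.9,0.03,0,2.75,0,0,0]
    - [-0.9,0.03,0,2.75,0,0,0]
  grip_force: 50

```text
time_s: 12.9
ee_pos: [0.4893, 0.1969, 0.0636]
eef_rot: [3.141, -0.001, 0.63]
force: [-2.8, -2.5, 6.3]
grip_width: 0.0155
grip_force: 50.0
```

Call:
move_arm:
  targets:
    - [-0.9,0,0,-0.4,0,0,0]
    - [-0.9,0,0,-1,0,0,0]
    - [-0.9,0,0,-2,0,0,0]
    - [-0.9,0,0,-3,0,0,0]
    - [-0.9,0,0,-3,0,0,0]
    - [-0.9,0,0,-3,0,0,0]

```text
time_s: 13.5
ee_pos: [0.489, 0.1969, 0.2131]
eef_rot: [3.141, -0.001, 0.63]
force: [-0.7, 0.5, -2.4]
grip_width: 0.0157
grip_force: 50.0
```

```bash
cat >> h.py <<'E'
def held(i,r,save=None):
    "held pan: fit a plane circle to rim in the wrist view, in tool axes"
    q=pose(); p,W=cam('wrist')
    if save: cv2.imwrite(save,p[:,:,::-1])
    P=W.reshape(-1,3); P=P[np.isfinite(P[:,0])]; Q=(P-q[:3,3])@q[:3,:3]
    rr=np.hypot(Q[:,0]-R_I[i],Q[:,1])
    m=(rr<r+.012)&(rr>r-.012)&(abs(Q[:,2]-.008)<.02)
    # rim: nearest z per angular bin
    Q=Q[m]; a=(np.arctan2(Q[:,1],Q[:,0]-R_I[i])/np.pi*18).astype(int); E=[]
    for k in np.unique(a):
        b=Q[a==k]; zt=np.percentile(b[:,2],3); E.append(b[b[:,2]<zt+.003])
    E=np.vstack(E); s=circ(E); n=np.linalg.lstsq(np.c_[E,][:,:2]@np.eye(2),E[:,2]-E[:,2].mean(),rcond=None)[0]
    A=np.c_[E[:,:2]-s[:2],np.ones(len(E))]; k=np.linalg.lstsq(A,E[:,2],rcond=None)[0]
    print('tool-frame bowl',np.round(s,4),'rim z',np.round(k[2],4),'slopes x,y',np.round(k[:2],3),'n',len(E)); 
    c=q[:3,3]+q[:3,:3]@np.array([s[0],s[1],k[2]]); print('world rim centre',np.round(c,4)); return s,k,c
E
python3 - <<'E'
from h import *
o=ctrl.get_obs(); print(o['ee_pos'],o['force'],o['moment'],o['grip_width'])
held(1,.062,'pics/w5.png')
E
```

```text
[0.48901376 0.19693304 0.21311748] [-0.722019    0.47927887 -2.35377444] [-0.19480075  0.23409093 -0.02960506] 0.015685864417120447
tool-frame bowl [ 0.116  -0.0004  0.0604] rim z 0.0125 slopes x,y [ 0.035 -0.001] n 3132
world rim centre [0.5825 0.2656 0.2007]
```

View pics/w5.png

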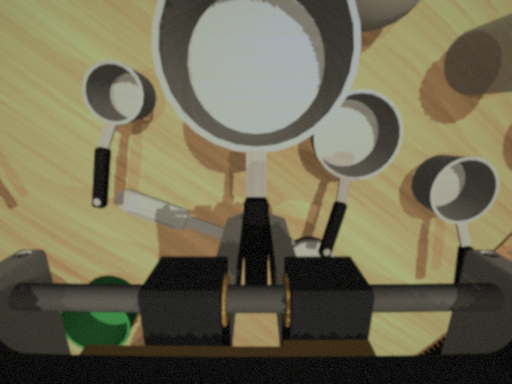

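Pan 1 is held nearly level (rim centre ~(257,60)), handle centred in the fingers.

Run:
```python
from h import *
goto([.528,-.389,.213],.9)
```

```text
row [-6.264, 9.932, -0.019] [-0.0008, 0.0016, -0.2701] steps>=11.7
```

Call:
move_arm:
  targets:
    - [-0.9,-0.15,0.25,0,0,0,0]
    - [-0.9,-0.45,0.7,0,0,0,-0.02]
    - [-0.9,-0.8,1.25,0,0,0,-0.04]
    - [-0.9,-1.15,1.8,0,0,0,-0.06]
    - [-0.9,-1.5,2.35,0,0,0,-0.08]
    - [-0.9,-1.85,2.9,0,0,0,-0.1]
    - [-0.9,-2.2,3.45,0,0,0,-0.12]
    - [-0.9,-2.55,4,0,0,0,-0.14]
    - [-0.9,-2.9,4.55,0,0,0,-0.16]
    - [-0.9,-3.25,5.1,0,0,0,-0.18]
    - [-0.9,-3.5,5.5,0,0,0,-0.19]
    - [-0.9,-3.6,5.7,0,0,0,-0.2]

```text
time_s: 14.75
ee_pos: [0.5106, -0.1418, 0.2115]
eef_rot: [-3.14, 0.001, 0.828]
force: [0.3, 1.0, -2.5]
grip_width: 0.0155
grip_force: 50.0
```

Run:
```python
from h import *
goto([.528,-.389,.213],.9)
```

```text
row [-3.408, 3.6, -0.033] [-0.0021, 0.0013, -0.0718] steps>=5.0
```

Call:
move_arm:
  targets:
    - [-0.9,-0.2,0.2,0,0,0,0]
    - [-0.9,-0.6,0.65,0,0,0,-0.02]
    - [-0.9,-1.05,1.1,0,0,0,-0.03]
    - [-0.9,-1.5,1.6,0,0,0,-0.04]
    - [-0.9,-1.95,2.1,0,0,0,-0.05]
    - [-0.9,-2.4,2.6,0,0,0,-0.06]
    - [-0.9,-2.85,3,0,0,0,-0.07]
    - [-0.9,-3.2,3.4,0,0,0,-0.07]
    - [-0.9,-3.41,3.6,0,0,0,-0.07]
    - [-0.9,-3.41,3.6,0.3,0,0,-0.07]
    - [-0.9,-3.41,3.6,0.8,0,0,-0.07]
    - [-0.9,-3.41,3.6,1,0,0,-0.07]

```text
time_s: 15.95
ee_pos: [0.5284, -0.385, 0.1592]
eef_rot: [-3.137, -0.0, 0.901]
force: [-0.1, 1.1, -2.1]
grip_width: 0.0156
grip_force: 50.0
```

Run:
```python
from h import *
o=ctrl.get_obs(); print(o['ee_pos'],o['force'])
p,W=cam('scene'); P=W.reshape(-1,3); 
held(1,.062,'pics/w6.png'); 
k=np.isfinite(P[:,0])&(abs(P[:,0]-.6)<.09)&(abs(P[:,1]+.298)<.09)&(P[:,2]>.10)&(P[:,2]<.21); print(k.sum(), circ(P[k]))
goto([.528,-.389,.0690],.9)
```

```text
[ 0.52842541 -0.38502329  0.15920027] [-0.05434584  1.10513489 -2.11124073]
tool-frame bowl [ 0.1161 -0.0003  0.0604] rim z 0.0129 slopes x,y [ 0.038 -0.001] n 3134
world rim centre [ 0.6001 -0.2937  0.1459]
3140 [ 0.60014987 -0.29499171  0.05622302]
row [-0.066, 0.04, 1.834] [-0.0037, -0.0001, 0.0007] steps>=1.8
```

Call:
move_arm:
  targets:
    - [-0.9,-0.07,0.04,0.5,0,0,0]
    - [-0.9,-0.07,0.04,1.1,0,0.025,0]
    - [-0.9,-0.07,0.04,1.55,0,0.025,0]
    - [-0.9,-0.07,0.04,1.7,0,0.025,0]
    - [-0.9,-0.07,0.04,1.75,0,0.025,0]
    - [-0.9,-0.07,0.04,1.8,0,0.025,0]
    - [-0.9,-0.07,0.04,1.8,0,0.025,0]
    - [-0.9,-0.07,0.04,1.8,0,0.025,0]

```text
time_s: 16.85
ee_pos: [0.529, -0.3909, 0.074]
eef_rot: [3.14, -0.025, 0.9]
force: [-0.8, -0.7, -1.9]
grip_width: 0.0156
grip_force: 50.0
```

Run:
```python
from h import *
held(1,.062)
```

```text
tool-frame bowl [ 0.116  -0.0003  0.0604] rim z 0.0125 slopes x,y [ 0.035 -0.   ] n 3139
world rim centre [ 0.6011 -0.2996  0.0644]
```

Call:
move_arm:
  targets:
    - [-0.9,0,0,0.05,0,0,0]
    - [-0.9,0,0,0.09,0,0,0]
    - [-0.9,0,0,0.11,0,0,0]
    - [-0.9,0,0,0.12,0,0,0]
    - [-0.9,0,0,0.12,0,0,0]
    - [-0.9,0,0,0.12,0,0,0]

```text
time_s: 17.5
ee_pos: [0.5287, -0.3906, 0.067]
eef_rot: [-3.142, -0.025, 0.9]
force: [0.1, 0.8, -1.8]
grip_width: 0.0155
grip_force: 50.0
```

Call:
move_arm:
  targets:
    - [-0.9,0,0,0.03,0,0,0]
    - [-0.9,0,0,0.05,0,0,0]
    - [-0.9,0,0,0.05,0,0,0]

```text
time_s: 17.8
ee_pos: [0.5287, -0.3914, 0.0658]
eef_rot: [3.14, -0.024, 0.9]
force: [-5.0, -2.7, 8.9]
grip_width: 0.0152
grip_force: 50.0
```

Contact. Back off slightly, open a little, and rise.

Call:
move_arm:
  targets:
    - [-0.9,0,0,-0.02,0,0,0]
    - [-0.3,0,0,-0.02,0,0,0]
    - [-0.3,0,0,-0.02,0,0,0]
    - [-0.3,0,0,-0.02,0,0,0]
    - [-0.3,0,0,-0.5,0,0,0]
    - [-0.3,0,0,-1.5,0,0,0]
    - [-0.3,0,0,-2.5,0,0,0]
    - [-0.3,0,0,-3,0,-0.025,0]
    - [-0.3,0,0,-3,0,-0.025,0]
    - [-0.3,0,0,-3,0,-0.025,0]

```text
time_s: 18.8
ee_pos: [0.5264, -0.3932, 0.2139]
eef_rot: [-3.141, -0.0, 0.9]
force: [0.2, -0.6, -0.8]
grip_width: 0.0329
grip_force: 0.0
```

Run:
```python
from h import *
print(pose()[:3,3]); near(1,.062,zr=(.048,.064),zh=(.067,.09))
p,W,a=pans('scene'); cv2.imwrite('pics/s7.png',p[:,:,::-1])
P=W.reshape(-1,3)
k=np.isfinite(P[:,0])&(abs(P[:,0]-.6)<.075)&(abs(P[:,1]+.298)<.075)&(P[:,2]>.053)&(P[:,2]<.064); print('pan1',k.sum(), circ(P[k]))
goto([.504,.0867,.21],.41)
```

```text
[ 0.52640496 -0.39322554  0.21388588]
rim n 2285 bowl [ 0.6017 -0.2981  0.0602] ztop 0.059
handle n 887 (array([ 0.5263, -0.3927]), 84, 15, np.float64(0.905)) 0.0762
scene 1 0.79 bowl [ 0.6015 -0.2978  0.0596] grip [ 0.5301 -0.3877] d 0.1148 yaw 0.899
scene 2 0.68 bowl [0.6033 0.1281 0.0513] grip [0.5018 0.0847] d 0.1104 yaw 0.404
scene 3 0.98 bowl [ 0.6338 -0.0296  0.0424] grip [ 0.5587 -0.0969] d 0.1008 yaw 0.731
scene 4 0.98 bowl [0.4729 0.3903 0.0333] grip [0.3903 0.3521] d 0.091 yaw 0.434
pan1 459 [ 0.60125725 -0.29813685  0.06027926]
row [7.243, -6.318, 0.078] [-0.0017, 0.0002, 0.4897] steps>=9.6
```

View pics/s7.png

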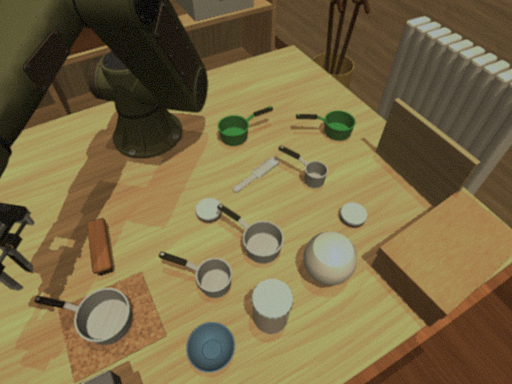

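Pan 1 stands at the mat's middle (103,316), handle out front-right (60,302); others unmoved. Now pan 2.

Call:
move_arm:
  targets:
    - [0.0,7.24,-6.32,0,0,0,0.49]
    - [0.0,7.24,-6.32,0,0,0,0.49]
    - [0.0,7.24,-6.32,0,0,0,0.49]
    - [0.0,7.24,-6.32,0,0,0,0.49]
    - [0.0,7.24,-6.32,0,0,0,0.49]
    - [0.0,7.24,-6.32,0,0,0,0.49]
    - [0.0,7.24,-6.32,0,0,0,0.49]
    - [0.0,7.24,-6.32,0,0,0,0.49]
    - [0.0,7.24,-6.32,0,0,0,0.49]
    - [0.0,7.24,-6.32,0,0,0,0.49]
    - [0.0,7.24,-6.32,0,0,0,0.49]
    - [0.0,7.24,-6.32,0,0,0,0.49]

```text
time_s: 20.3
ee_pos: [0.5039, 0.0867, 0.2141]
eef_rot: [-3.142, 0.0, 0.411]
force: [0.3, -0.1, 0.9]
grip_width: 0.0473
grip_force: 0.0
```

Run:
```python
from h import *
s=near(2,.053); y=.41
goto([s[0]-.108*np.cos(y),s[1]-.108*np.sin(y),.0635],y)
```

```text
rim n 1613 bowl [0.6043 0.1293 0.0517] ztop 0.0558
handle n 854 (array([0.5004, 0.0848]), 82, 15, np.float64(0.406)) 0.0722
row [0.027, 0.006, 3.014] [0.0, 0.0004, -0.0002] steps>=3.0
```

Call:
move_arm:
  targets:
    - [0.0,0.02,0,1,0,0,0]
    - [0.0,0.02,0,2,0,0,0]
    - [0.0,0.02,0,3,0,0,0]
    - [0.0,0.02,0,3,0,0,0]
    - [-0.9,0.02,0,3,0,0,0]
    - [-0.9,0.02,0,3,0,0,0]
    - [-0.9,0.02,0,3,0,0,0]
    - [-0.9,0.02,0,3,0,0,0]
    - [-0.9,0.02,0,3,0,0,0]
    - [-0.9,0.02,0,3,0,0,0]

```text
time_s: 21.35
ee_pos: [0.5052, 0.0868, 0.0654]
eef_rot: [3.141, -0.001, 0.41]
force: [-2.0, -2.1, 7.4]
grip_width: 0.0154
grip_force: 50.0
```

Call:
move_arm:
  targets:
    - [-0.9,0,0,-0.4,0,0,0]
    - [-0.9,0,0,-1,0,0,0]
    - [-0.9,0,0,-2,0,0,0]
    - [-0.9,0,0,-3,0,0,0]
    - [-0.9,0,0,-3,0,0,0]
    - [-0.9,0,0,-3,0,0,0]

```text
time_s: 21.95
ee_pos: [0.5049, 0.087, 0.2149]
eef_rot: [3.141, -0.001, 0.41]
force: [0.1, 0.5, -2.1]
grip_width: 0.0159
grip_force: 50.0
```

Run:
```python
from h import *
held(2,.053); y=.3; goto([.6015-.108*np.cos(y),-.298-.108*np.sin(y),.213],y)
```

```text
tool-frame bowl [ 0.1069 -0.0003  0.0516] rim z 0.0139 slopes x,y [0.033 0.001] n 3120
world rim centre [0.6029 0.1298 0.2011]
row [-3.434, 7.598, 0.012] [-0.0003, 0.0012, 0.1099] steps>=8.3
```

Call:
move_arm:
  targets:
    - [-0.9,-0.1,0.2,0,0,0,0]
    - [-0.9,-0.35,0.75,0,0,0,0.01]
    - [-0.9,-0.7,1.5,0,0,0,0.02]
    - [-0.9,-1.05,2.3,0,0,0,0.03]
    - [-0.9,-1.4,3.1,0,0,0,0.04]
    - [-0.9,-1.75,3.9,0,0,0,0.05]
    - [-0.9,-2.1,4.7,0,0,0,0.06]
    - [-0.9,-2.5,5.5,0,0,0,0.08]
    - [-0.9,-2.85,6.3,0,0,0,0.1]
    - [-0.9,-3.2,7,0,0,0,0.11]
    - [-0.9,-3.43,7.6,0,0,0,0.11]
    - [-0.9,-3.43,7.6,0,0,0,0.11]

```text
time_s: 23.2
ee_pos: [0.4974, -0.3336, 0.2121]
eef_rot: [-3.14, 0.002, 0.296]
force: [-0.7, -0.9, -1.8]
grip_width: 0.0152
grip_force: 50.0
```

Run:
```python
from h import *
o=ctrl.get_obs(); print(o['ee_pos'],o['force'])
s,k,c=held(2,.053); goto([o['ee_pos'][0]+.6015-c[0],o['ee_pos'][1]-.298-c[1],.0780],.3)
p,W=cam('scene'); P=W.reshape(-1,3); q=np.isfinite(P[:,0])&(np.hypot(P[:,0]-.6,P[:,1]+.298)<.075)&(P[:,2]>.185)&(P[:,2]<.207); print('scene rim',q.sum(),circ(P[q]))
q=np.isfinite(P[:,0])&(np.hypot(P[:,0]-.6,P[:,1]+.298)<.075)&(P[:,2]>.053)&(P[:,2]<.064); print('pan1',q.sum(),circ(P[q]))
```

```text
[ 0.49737581 -0.33360262  0.21214266] [-0.72442722 -0.86953029 -1.84453873]
tool-frame bowl [ 0.107  -0.0002  0.0516] rim z 0.0138 slopes x,y [0.029 0.   ] n 3075
world rim centre [ 0.5996 -0.3022  0.1981]
row [0.049, -0.027, 2.686] [-0.0025, 0.002, -0.0028] steps>=2.7
scene rim 843 [ 0.60039281 -0.30009335  0.05097035]
pan1 275 [ 0.60151225 -0.29794279  0.06016963]
```

Call:
move_arm:
  targets:
    - [-0.9,0.05,-0.03,0.6,0,0.01,0]
    - [-0.9,0.05,-0.03,1.4,0,0.025,0]
    - [-0.9,0.05,-0.03,2,0,0.025,0]
    - [-0.9,0.05,-0.03,2.2,0,0.025,0]
    - [-0.9,0.05,-0.03,2.2,0,0.025,0]
    - [-0.9,0.05,-0.03,2.2,0,0.025,0]

```text
time_s: 23.9
ee_pos: [0.5016, -0.3278, 0.1059]
eef_rot: [3.14, -0.026, 0.3]
force: [0.7, -0.5, -1.2]
grip_width: 0.0158
grip_force: 50.0
```

Run:
```python
from h import *
o=ctrl.get_obs(); print(o['ee_pos'],o['force'])
s,k,c=held(2,.053); goto([o['ee_pos'][0]+.6015-c[0],o['ee_pos'][1]-.298-c[1],.0755],.3)
```

```text
[ 0.50158257 -0.32782302  0.10593412] [ 0.71105483 -0.51227766 -1.23124896]
tool-frame bowl [ 0.1069 -0.0003  0.0516] rim z 0.0139 slopes x,y [0.031 0.   ] n 3121
world rim centre [ 0.6039 -0.2958  0.0949]
row [-0.076, 0.022, 0.613] [0.0021, -0.0265, 0.0003] steps>=0.6
```

Call:
move_arm:
  targets:
    - [-0.9,-0.07,0.02,0.2,0,0,0]
    - [-0.9,-0.07,0.02,0.4,0,0,0]
    - [-0.9,-0.07,0.02,0.5,0,0,0]
    - [-0.9,-0.07,0.02,0.55,0,0,0]
    - [-0.9,-0.07,0.02,0.58,0,0,0]
    - [-0.9,-0.07,0.02,0.6,0,0,0]
    - [-0.9,-0.07,0.02,0.6,0,0,0]

```text
time_s: 24.65
ee_pos: [0.4987, -0.3297, 0.0747]
eef_rot: [3.141, -0.025, 0.3]
force: [-0.1, 0.3, 1.0]
grip_width: 0.0156
grip_force: 50.0
```

Call:
move_arm:
  targets:
    - [-0.9,0,0,0.02,0,0,0]
    - [-0.9,0,0,0.04,0,0,0]
    - [-0.9,0,0,0.04,0,0,0]

```text
time_s: 24.95
ee_pos: [0.4987, -0.3302, 0.0736]
eef_rot: [3.14, -0.025, 0.3]
force: [-7.5, 0.4, 11.2]
grip_width: 0.0154
grip_force: 50.0
```

Contact. Release and rise.

Call:
move_arm:
  targets:
    - [-0.9,0,0,-0.03,0,0,0]
    - [-0.3,0,0,-0.03,0,0,0]
    - [-0.3,0,0,-0.03,0,0,0]
    - [-0.3,0,0,-0.03,0,0,0]
    - [-0.3,0,0,-0.5,0,0,0]
    - [-0.3,0,0,-1.5,0,0,0]
    - [-0.3,0,0,-2.5,0,0,0]
    - [-0.3,0,0,-2.9,0,-0.025,0]
    - [-0.3,0,0,-2.9,0,-0.025,0]
    - [-0.3,0,0,-2.9,0,-0.025,0]

```text
time_s: 25.95
ee_pos: [0.4951, -0.3304, 0.2164]
eef_rot: [-3.141, 0.0, 0.3]
force: [0.9, -0.0, -0.2]
grip_width: 0.033
grip_force: 0.0
```

Run:
```python
from h import *
p,W=cam('wrist'); cv2.imwrite('pics/w8.png',p[:,:,::-1]); P=W.reshape(-1,3); P=P[np.isfinite(P[:,0])]; d=np.hypot(P[:,0]-.6015,P[:,1]+.298)
for nm,a,b,z0,z1 in [('p2',.042,.0575,.056,.070),('p1',.0575,.072,.05,.064)]:
    k=(d>a)&(d<b)&(P[:,2]>z0)&(P[:,2]<z1); print(nm,k.sum(),circ(P[k]),np.median(P[k,2]))
pans('scene')
y=.735; goto([.6347-.099*np.cos(y),-.0288-.099*np.sin(y),.21],y)
```

```text
p2 1712 [ 0.6030876  -0.29723263  0.05145288] 0.06292792804609687
p1 1859 [ 0.60180269 -0.29773436  0.06056208] 0.05694252604125799
scene 1 0.9 bowl [ 0.6016 -0.298   0.0597] grip [ 0.5531 -0.3267] d 0.0563 yaw 0.534
scene 2 0.92 bowl [ 0.6033 -0.2975  0.0504] grip [ 0.5547 -0.297 ] d 0.0486 yaw -0.01
scene 3 0.65 bowl [ 0.6337 -0.0296  0.0424] grip [ 0.5595 -0.0969] d 0.1002 yaw 0.736
scene 4 0.75 bowl [0.4729 0.3903 0.033 ] grip [0.3905 0.3511] d 0.0913 yaw 0.444
row [2.656, -4.105, 0.13] [-0.0014, 0.0005, -0.4353] steps>=4.9
```

View pics/w8.png

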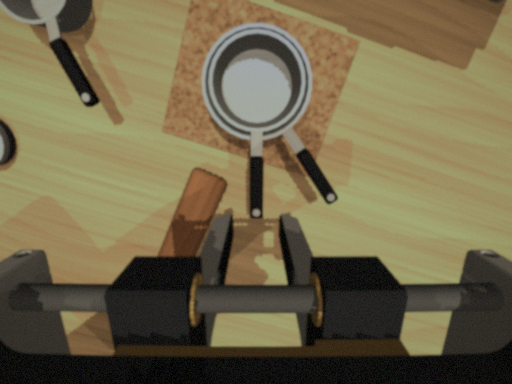

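Pan 2 sits concentric in pan 1 (257,82), handles fanned at (257,175) and (317,175). Now pan 3.

Call:
move_arm:
  targets:
    - [0.0,2.66,-4.1,0.1,0,0,-0.435]
    - [0.0,2.66,-4.1,0.1,0,0,-0.435]
    - [0.0,2.66,-4.1,0.1,0,0,-0.435]
    - [0.0,2.66,-4.1,0.1,0,0,-0.435]
    - [0.0,2.66,-4.1,0.1,0,0,-0.435]
    - [0.0,2.66,-4.1,0.1,0,0,-0.435]
    - [0.0,2.66,-4.1,0.1,0,0,-0.435]
    - [0.0,2.66,-4.1,0.1,0,0,-0.435]
    - [0.0,2.66,-4.1,0.1,0,0,-0.435]

```text
time_s: 27.15
ee_pos: [0.5615, -0.0967, 0.2122]
eef_rot: [-3.142, 0.0, 0.733]
force: [-0.2, 1.2, 0.8]
grip_width: 0.0469
grip_force: 0.0
```

Run:
```python
from h import *
print(pose()[:3,3]); s=near(3,.044); y=.735
goto([s[0]-.099*np.cos(y),s[1]-.099*np.sin(y),.0640],y)
```

```text
[ 0.56146647 -0.09665686  0.21217875]
rim n 1287 bowl [ 0.6345 -0.0289  0.0428] ztop 0.0567
handle n 889 (array([ 0.5574, -0.0979]), 82, 16, np.float64(0.738)) 0.0722
row [0.011, -0.026, 2.965] [-0.0, 0.0001, -0.0019] steps>=3.0
```

Call:
move_arm:
  targets:
    - [0.0,0.01,-0.02,1,0,0,0]
    - [0.0,0.01,-0.02,2,0,0,0]
    - [0.0,0.01,-0.02,2.95,0,0,0]
    - [0.0,0.01,-0.02,2.95,0,0,0]
    - [-0.9,0.01,-0.02,2.95,0,0,0]
    - [-0.9,0.01,-0.02,2.95,0,0,0]
    - [-0.9,0.01,-0.02,2.95,0,0,0]
    - [-0.9,0.01,-0.02,2.95,0,0,0]
    - [-0.9,0.01,-0.02,2.95,0,0,0]
    - [-0.9,0.01,-0.02,2.95,0,0,0]

```text
time_s: 28.2
ee_pos: [0.5618, -0.0948, 0.0658]
eef_rot: [3.14, -0.0, 0.735]
force: [-3.1, -3.1, 7.4]
grip_width: 0.0154
grip_force: 50.0
```

Call:
move_arm:
  targets:
    - [-0.9,0,0,-0.4,0,0,0]
    - [-0.9,0,0,-1,0,0,0]
    - [-0.9,0,0,-2,0,0,0]
    - [-0.9,0,0,-3,0,0,0]
    - [-0.9,0,0,-3,0,0,0]
    - [-0.9,0,0,-3,0,0,0]

```text
time_s: 28.8
ee_pos: [0.5615, -0.0943, 0.2153]
eef_rot: [3.14, -0.001, 0.735]
force: [0.2, -0.0, -2.4]
grip_width: 0.0153
grip_force: 50.0
```

Run:
```python
from h import *
s,k,c=held(3,.044); y=-.3; goto([.6025-s[0]*np.cos(y),-.2975-s[0]*np.sin(y),.213],y)
```

```text
tool-frame bowl [ 0.0981 -0.0003  0.043 ] rim z 0.0134 slopes x,y [0.022 0.   ] n 3588
world rim centre [ 0.6341 -0.0283  0.202 ]
row [-3.111, 1.886, 0.017] [-0.0006, 0.0012, 1.0349] steps>=6.9
```

Call:
move_arm:
  targets:
    - [-0.9,-0.15,0.1,0,0,0,0.05]
    - [-0.9,-0.5,0.3,0,0,0,0.15]
    - [-0.9,-0.9,0.55,0,0,0,0.27]
    - [-0.9,-1.3,0.8,0,0,0,0.39]
    - [-0.9,-1.7,1.05,0,0,0,0.51]
    - [-0.9,-2.1,1.3,0,0,0,0.63]
    - [-0.9,-2.5,1.55,0,0,0,0.75]
    - [-0.9,-2.8,1.75,0,0,0,0.87]
    - [-0.9,-3.11,1.89,0,0,0,0.98]
    - [-0.9,-3.11,1.89,0,0,0,1.035]
    - [-0.9,-3.11,1.89,0,0,0,1.035]
    - [-0.9,-3.11,1.89,0,0,0,1.035]

```text
time_s: 30.05
ee_pos: [0.5091, -0.2684, 0.2135]
eef_rot: [-3.141, 0.002, -0.298]
force: [0.1, -0.2, -0.5]
grip_width: 0.0153
grip_force: 50.0
```

Call:
move_arm:
  targets:
    - [-0.9,0,0,0.6,0,0,0]
    - [-0.9,0,0,1.3,0,0.015,0]
    - [-0.9,0,0,1.9,0,0.015,0]
    - [-0.9,0,0,2,0,0.015,0]
    - [-0.9,0,0,2,0,0.015,0]
    - [-0.9,0,0,2,0,0.015,0]

```text
time_s: 30.65
ee_pos: [0.5101, -0.269, 0.1163]
eef_rot: [3.141, -0.017, -0.299]
force: [-0.7, -0.7, -0.4]
grip_width: 0.0154
grip_force: 50.0
```

Run:
```python
from h import *
o=ctrl.get_obs(); print(o['ee_pos'],o['force'])
s,k,c=held(3,.044); goto([o['ee_pos'][0]+.6025-c[0],o['ee_pos'][1]-.2975-c[1],.0815],-.3)
```

```text
[ 0.51012134 -0.26896593  0.11632086] [-0.71281965 -0.7238413  -0.41331268]
tool-frame bowl [ 0.0973 -0.0006  0.043 ] rim z 0.0134 slopes x,y [0.019 0.002] n 3575
world rim centre [ 0.6035 -0.2971  0.1046]
row [-0.03, 0.011, 0.699] [0.0006, -0.0174, 0.0004] steps>=0.7
```

Call:
move_arm:
  targets:
    - [-0.9,-0.03,0.01,0.2,0,0,0]
    - [-0.9,-0.03,0.01,0.45,0,0,0]
    - [-0.9,-0.03,0.01,0.6,0,0,0]
    - [-0.9,-0.03,0.01,0.66,0,0,0]
    - [-0.9,-0.03,0.01,0.7,0,0,0]
    - [-0.9,-0.03,0.01,0.7,0,0,0]
    - [-0.9,-0.03,0.01,0.7,0,0,0]

```text
time_s: 31.4
ee_pos: [0.5085, -0.2691, 0.0806]
eef_rot: [3.141, -0.016, -0.3]
force: [-5.5, 2.5, 10.6]
grip_width: 0.0156
grip_force: 50.0
```

Call:
move_arm:
  targets:
    - [-0.9,0,0,0.02,0,0,0]
    - [-0.9,0,0,0.03,0,0,0]
    - [-0.9,0,0,0.03,0,0,0]

```text
time_s: 31.7
ee_pos: [0.5082, -0.2691, 0.08]
eef_rot: [3.141, -0.015, -0.3]
force: [-12.5, 4.6, 22.0]
grip_width: 0.0156
grip_force: 50.0
```

Call:
move_arm:
  targets:
    - [-0.9,0,0,-0.04,0,0,0]
    - [-0.3,0,0,-0.04,0,0,0]
    - [-0.3,0,0,-0.04,0,0,0]
    - [-0.3,0,0,-0.04,0,0,0]
    - [-0.3,0,0,-0.5,0,0,0]
    - [-0.3,0,0,-1.5,0,0,0]
    - [-0.3,0,0,-2.5,0,0,0]
    - [-0.3,0,0,-2.8,0,-0.015,0]
    - [-0.3,0,0,-2.8,0,-0.015,0]
    - [-0.3,0,0,-2.8,0,-0.015,0]

```text
time_s: 32.7
ee_pos: [0.506, -0.2681, 0.2168]
eef_rot: [-3.141, 0.001, -0.3]
force: [0.1, 0.7, -0.4]
grip_width: 0.0333
grip_force: 0.0
```

Run:
```python
from h import *
p,W=cam('wrist'); cv2.imwrite('pics/w9.png',p[:,:,::-1]); P=W.reshape(-1,3); P=P[np.isfinite(P[:,0])]; d=np.hypot(P[:,0]-.6025,P[:,1]+.2975)
for nm,a,b,z0,z1 in [('p3',.034,.0475,.062,.078),('p2',.0475,.0565,.058,.068),('p1',.0575,.072,.05,.064)]:
    k=(d>a)&(d<b)&(P[:,2]>z0)&(P[:,2]<z1); print(nm,k.sum(),circ(P[k]),np.median(P[k,2]))
pans('scene')
y=.43; goto([.474-.09*np.cos(y),.392-.09*np.sin(y),.22],y)
```

```text
p3 1352 [ 0.60330363 -0.29758735  0.04245138] 0.06897596557132016
p2 1471 [ 0.60319731 -0.29710223  0.05152339] 0.06303165927960797
p1 1852 [ 0.60188948 -0.29754086  0.06041017] 0.05693619777829112
scene 1 0.58 bowl [ 0.6016 -0.2981  0.0598] grip [ 0.5497 -0.3342] d 0.0633 yaw 0.608
scene 2 0.84 bowl [ 0.6005 -0.3006  0.0529] grip [ 0.5552 -0.2973] d 0.0454 yaw -0.074
scene 3 0.76 bowl [ 0.6035 -0.2979  0.0409] grip [ 0.5727 -0.298 ] d 0.0308 yaw 0.003
scene 4 0.63 bowl [0.4309 0.3952 0.0331] grip [0.3474 0.36  ] d 0.0906 yaw 0.399
row [-5.86, -11.223, -0.041] [-0.0009, 0.0012, -0.7302] steps>=12.7
```

View pics/w9.png

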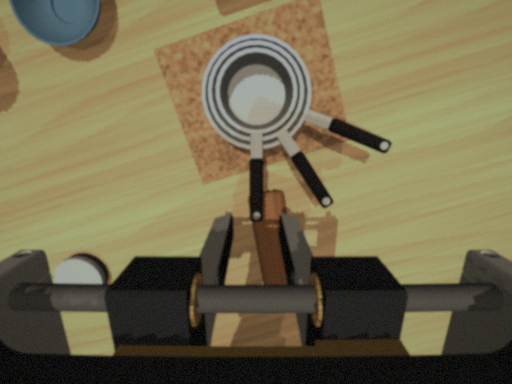

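Pan 3 is nested concentric (257,92), three handles fanned. Pan 4 was knocked aside to (0.431, 0.395); I go to its new place.

Run:
```python
from h import *
y=.40; goto([.431-.09*np.cos(y),.396-.09*np.sin(y),.21],y)
```

```text
row [-6.74, -11.086, 0.16] [-0.0009, 0.0012, -0.7002] steps>=13.0
```

Call:
move_arm:
  targets:
    - [0,-6.74,-11.09,0.1,0,0,-0.7]
    - [0,-6.74,-11.09,0.1,0,0,-0.7]
    - [0,-6.74,-11.09,0.1,0,0,-0.7]
    - [0,-6.74,-11.09,0.1,0,0,-0.7]
    - [0,-6.74,-11.09,0.1,0,0,-0.7]
    - [0,-6.74,-11.09,0.1,0,0,-0.7]
    - [0,-6.74,-11.09,0.1,0,0,-0.7]
    - [0,-6.74,-11.09,0.1,0,0,-0.7]
    - [0,-6.74,-11.09,0.1,0,0,-0.7]
    - [0,-6.74,-11.09,0.1,0,0,-0.7]
    - [0,-6.74,-11.09,0.1,0,0,-0.7]
    - [0,-6.74,-11.09,0.1,0,0,-0.7]

```text
time_s: 34.2
ee_pos: [0.3592, 0.3155, 0.2135]
eef_rot: [-3.142, -0.0, 0.4]
force: [0.3, -0.7, -0.2]
grip_width: 0.0468
grip_force: 0.0
```

Run:
```python
from h import *
print(pose()[:3,3]); y=.40; goto([.431-.09*np.cos(y),.396-.09*np.sin(y),.21],y)
```

```text
[0.35923721 0.31554447 0.21348228]
row [0.149, -0.923, 0.07] [-0.0, -0.0001, -0.0] steps>=0.9
```

Call:
move_arm:
  targets:
    - [0,0.15,-0.92,0.05,0,0,0]
    - [0,0.15,-0.92,0.05,0,0,0]
    - [0,0.15,-0.92,0.05,0,0,0]
    - [0,0.15,-0.92,0.05,0,0,0]

```text
time_s: 34.6
ee_pos: [0.3495, 0.3581, 0.211]
eef_rot: [3.141, 0.0, 0.399]
force: [0.1, -0.2, -0.1]
grip_width: 0.0468
grip_force: 0.0
```

Run:
```python
from h import *
print(pose()[:3,3]); s=near(4,.035,save='pics/w10.png'); y=.40
goto([s[0]-.09*np.cos(y),s[1]-.09*np.sin(y),.0640],y)
```

```text
[0.34952739 0.35811119 0.21095083]
rim n 995 bowl [0.4317 0.3971 0.0342] ztop 0.0577
handle n 869 (array([0.3439, 0.3617]), 82, 15, np.float64(0.389)) 0.0721
row [0.015, -0.083, 2.943] [0.0001, 0.0, -0.0016] steps>=2.9
```

Run:
```python
from h import *
print(pose()[:3,3]); s=near(4,.035); y=.39
goto([s[0]-.09*np.cos(y),s[1]-.09*np.sin(y),.0640],y)
```

```text
[0.34971429 0.3579546  0.21113705]
rim n 989 bowl [0.4318 0.397  0.0342] ztop 0.0577
handle n 857 (array([0.3437, 0.3614]), 81, 15, np.float64(0.389)) 0.0721
row [0.014, -0.099, 2.945] [0.0, -0.0002, 0.0082] steps>=2.9
```

Call:
move_arm:
  targets:
    - [0.0,0.01,-0.09,1,0,0,0.008]
    - [0.0,0.01,-0.09,2,0,0,0.008]
    - [0.0,0.01,-0.09,2.92,0,0,0.008]
    - [0.0,0.01,-0.09,2.92,0,0,0.008]
    - [-0.9,0.01,-0.09,2.92,0,0,0.008]
    - [-0.9,0.01,-0.09,2.92,0,0,0.008]
    - [-0.9,0.01,-0.09,2.92,0,0,0.008]
    - [-0.9,0.01,-0.09,2.92,0,0,0.008]
    - [-0.9,0.01,-0.09,2.92,0,0,0.008]
    - [-0.9,0.01,-0.09,2.92,0,0,0.008]

```text
time_s: 35.7
ee_pos: [0.348, 0.3635, 0.0659]
eef_rot: [-3.141, -0.001, 0.392]
force: [-4.6, -1.0, 7.7]
grip_width: 0.0158
grip_force: 50.0
```

Call:
move_arm:
  targets:
    - [-0.9,0,0,-0.4,0,0,0]
    - [-0.9,0,0,-1,0,0,0]
    - [-0.9,0,0,-2,0,0,0]
    - [-0.9,0,0,-3,0,0,0]
    - [-0.9,0,0,-3,0,0,0]
    - [-0.9,0,0,-3,0,0,0]

```text
time_s: 36.3
ee_pos: [0.348, 0.3633, 0.2156]
eef_rot: [-3.141, -0.002, 0.392]
force: [0.7, 0.2, -1.8]
grip_width: 0.0155
grip_force: 50.0
```

Run:
```python
from h import *
s,k,c=held(4,.035); y=-.9; goto([.603-s[0]*np.cos(y),-.2975-s[0]*np.sin(y),.213],y)
print(ctrl.get_obs()['qpos'])
```

```text
tool-frame bowl [ 0.0898 -0.0001  0.0341] rim z 0.0135 slopes x,y [ 0.029 -0.   ] n 2698
world rim centre [0.431  0.3978 0.2023]
row [-0.819, 12.432, 0.031] [0.0009, 0.0006, 1.2918] steps>=12.5
[7.34048553e-01 1.99304343e-01 1.65886239e+00 2.62565099e-05
 1.28445179e+00 1.91299864e+00]
```

Call:
move_arm:
  targets:
    - [-0.9,0,0.2,0,0,0,0.02]
    - [-0.9,-0.05,0.7,0,0,0,0.07]
    - [-0.9,-0.1,1.4,0,0,0,0.14]
    - [-0.9,-0.15,2.1,0,0,0,0.21]
    - [-0.9,-0.2,2.8,0,0,0,0.28]
    - [-0.9,-0.25,3.5,0,0,0,0.35]
    - [-0.9,-0.3,4.2,0,0,0,0.42]
    - [-0.9,-0.35,4.9,0,0,0,0.49]
    - [-0.9,-0.4,5.6,0,0,0,0.56]
    - [-0.9,-0.45,6.3,0,0,0,0.63]
    - [-0.9,-0.45,6.8,0,0,0,0.68]
    - [-0.9,-0.45,7,0,0,0,0.7]

```text
time_s: 37.55
ee_pos: [0.4607, 0.029, 0.2138]
eef_rot: [3.141, 0.002, -0.313]
force: [0.5, 0.1, -0.2]
grip_width: 0.0157
grip_force: 50.0
```

Run:
```python
from h import *
y=-.9; goto([.603-.0898*np.cos(y),-.2975-.0898*np.sin(y),.213],y)
```

```text
row [3.222, 4.342, 0.014] [0.0015, 0.0019, 0.5872] steps>=5.4
```

Call:
move_arm:
  targets:
    - [-0.9,0.15,0.2,0,0,0,0.03]
    - [-0.9,0.5,0.65,0,0,0,0.09]
    - [-0.9,0.95,1.25,0,0,0,0.17]
    - [-0.9,1.4,1.85,0,0,0,0.25]
    - [-0.9,1.85,2.45,0,0,0,0.33]
    - [-0.9,2.3,3.1,0,0,0,0.42]
    - [-0.9,2.75,3.7,0,0,0,0.5]
    - [-0.9,3.1,4.15,0,0,0,0.56]
    - [-0.9,3.22,4.34,0,0,0,0.587]
    - [-0.9,3.22,4.34,0,0,0,0.587]
    - [-0.9,3.22,4.34,0,0,0,0.587]

```text
time_s: 38.65
ee_pos: [0.5482, -0.2233, 0.2149]
eef_rot: [3.141, 0.001, -0.893]
force: [1.1, 0.5, -1.0]
grip_width: 0.0155
grip_force: 50.0
```

Call:
move_arm:
  targets:
    - [-0.9,0,0,0.6,0,0,0]
    - [-0.9,0,0,1.3,0,0.02,0]
    - [-0.9,0,0,1.75,0,0.02,0]
    - [-0.9,0,0,1.85,0,0.02,0]
    - [-0.9,0,0,1.85,0,0.02,0]
    - [-0.9,0,0,1.85,0,0.02,0]

```text
time_s: 39.25
ee_pos: [0.5491, -0.2242, 0.1243]
eef_rot: [-3.141, -0.022, -0.894]
force: [0.1, 0.1, -1.1]
grip_width: 0.0156
grip_force: 50.0
```

Run:
```python
from h import *
o=ctrl.get_obs(); print(o['ee_pos'],o['force'])
s,k,c=held(4,.035); goto([o['ee_pos'][0]+.603-c[0],o['ee_pos'][1]-.2975-c[1],.0875],-.9)
```

```text
[ 0.54906526 -0.22424871  0.12427364] [ 0.09798607  0.08004253 -1.12298382]
tool-frame bowl [ 0.0888 -0.0001  0.0341] rim z 0.0134 slopes x,y [ 0.026 -0.001] n 2699
world rim centre [ 0.6049 -0.2936  0.1128]
row [0.018, 0.077, 0.737] [-0.0011, -0.0221, 0.0054] steps>=0.7
```

Call:
move_arm:
  targets:
    - [-0.9,0.02,0.077,0.2,0,0,0]
    - [-0.9,0.02,0.077,0.45,0,0,0]
    - [-0.9,0.02,0.077,0.6,0,0,0]
    - [-0.9,0.02,0.077,0.66,0,0,0]
    - [-0.9,0.02,0.077,0.7,0,0,0]
    - [-0.9,0.02,0.077,0.72,0,0,0]
    - [-0.9,0.02,0.077,0.72,0,0,0]

```text
time_s: 40.0
ee_pos: [0.5468, -0.2282, 0.0873]
eef_rot: [-3.141, -0.021, -0.895]
force: [-1.9, 1.1, 3.2]
grip_width: 0.0155
grip_force: 50.0
```

Contact begins; a millimetre more, then release.

Call:
move_arm:
  targets:
    - [-0.9,0,0,0.02,0,0,0]
    - [-0.9,0,0,0.02,0,0,0]
    - [-0.9,0,0,0,0,0,0]
    - [-0.3,0,0,0,0,0,0]
    - [-0.3,0,0,0,0,0,0]
    - [-0.3,0,0,0,0,0,0]
    - [-0.3,0,0,-0.5,0,0,0]
    - [-0.3,0,0,-1.5,0,0,0]
    - [-0.3,0,0,-2.5,0,-0.02,0]
    - [-0.3,0,0,-2.8,0,-0.02,0]
    - [-0.3,0,0,-2.8,0,-0.02,0]

```text
time_s: 41.1
ee_pos: [0.5455, -0.2264, 0.2292]
eef_rot: [-3.14, -0.004, -0.895]
force: [-0.0, -0.2, -0.5]
grip_width: 0.033
grip_force: 0.0
```

Run:
```python
from h import *
p,W=cam('wrist'); cv2.imwrite('pics/w11.png',p[:,:,::-1]); P=W.reshape(-1,3); P=P[np.isfinite(P[:,0])]; d=np.hypot(P[:,0]-.603,P[:,1]+.2975)
for nm,a,b,z0,z1 in [('p4',.026,.039,.068,.085),('p3',.0395,.0465,.062,.074),('p2',.0475,.0565,.058,.068),('p1',.0575,.072,.05,.064)]:
    k=(d>a)&(d<b)&(P[:,2]>z0)&(P[:,2]<z1); print(nm,k.sum(),circ(P[k]),np.median(P[k,2]))
p,W=cam('scene'); cv2.imwrite('pics/s11.png',p[:,:,::-1]); B=W[190:290,60:140].reshape(-1,3); b=B[(B[:,2]>.041)&(B[:,2]<.052)]; print('brush',rect(b),np.median(b[:,2]))
```

```text
p4 973 [ 0.60368706 -0.29898337  0.03380891] 0.0750056618041468
p3 1107 [ 0.60368418 -0.29758701  0.04256153] 0.06898345793179494
p2 1260 [ 0.60333544 -0.29693242  0.05156414] 0.06301089150699035
p1 1556 [ 0.60204458 -0.29751541  0.06045703] 0.05698722572704293
brush (array([ 0.4415, -0.2677]), 78, 49, np.float64(-0.12)) 0.04653905401254567
```

View pics/w11.png

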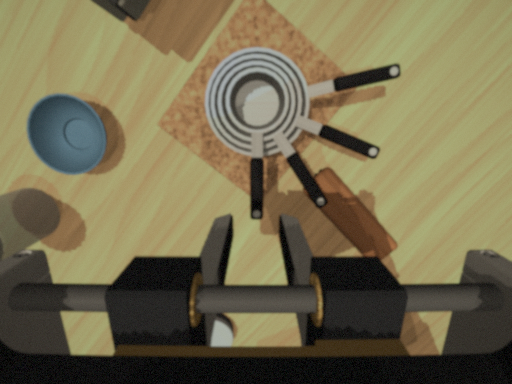

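View pics/s11.png

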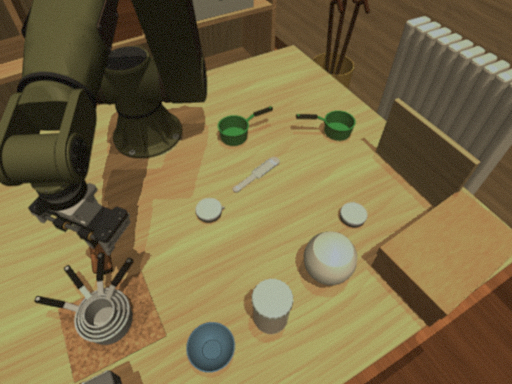

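The wrist picture shows all four rims concentric at (257,102), each about 6 mm above the next, with four handles fanned without overlap. The scene picture shows the bystanders in place; the brush is partly hidden by the arm but lies where I put it. Handing in.

```bash
python3 -c "
from station import ctrl
print(ctrl.hand_in())"
```

```text
the job is handed in; nothing more can be done
None
```

The job is handed in, with no verdict returned. The mat was brushed left to right and the brush put back where it lay. All four saucepans, including the smallest, which had been knocked aside, are nested in the middle of the mat with their handles fanned to the front.

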